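Scoop the mill balls out of the chips and weigh them

ROBOT

A 6-joint arm with a two-finger parallel gripper is mounted at the origin on a cart in front of the work surface, level with it; the furniture and walls round the work are solid. World frame = base frame: x ahead of the robot, y to its left, z up, the work surface at z = 0. Lengths are in m, angles in degrees, forces in N, time in s.
With the tool pointing down it reaches from about 0.3 to 0.75 m from the base axis. Payload 8.5 kg.
Tool frame: the origin (TCP) lies between the finger pads; the fingertips stand 22 mm ahead of it and the grasp point (between the pads) lies 3 mm ahead of it (env.nose_length is the distance from the TCP to the fingertips, in m); z points along the fingers, x is the direction in which the jaws open and shut, and the axes are right-handed (so a half turn about z gives the same grasp; the last joint's range is limited). The gripper opens to 85 mm and grips with 20 to 120 N. Pads are 22 mm wide; open, the fingers measure 114 mm over their backs; the gripper's body (76 mm by 85 mm) begins 54 mm behind the grasp point. The pads swing forward as they close: fully open they stand 13 mm farther back than shut.
Start: joints at [-81.836, 21.807, 74.336, -0, 83.858, -12.336], TCP at [0.193, -0.515, 0.228] pointing down, gripper open.
Joint ranges: [-178.18, 178.18], [-50.72, 133.34], [12.68, 142.11], [-81.47, 261.47], [9.98, 163.14], [-165.26, 165.26]. Speed limits (degrees/s): [136.94, 136.94, 180, 180, 180, 180].

INTERFACE

Orientations are given as a 3x3 rotation matrix whose columns are the frame's x, y, z axes.
In Python, from rig import env gives the robot as it stands.
- The arm moves only by the tool arm_command, never from a script. Its argument "steps" is a list of rows, each an object with "delta_pos": the shift along the world's x, y, z in mm, a list of three; "dr": the turn, a rotation vector about the world's x, y, z in degrees, a list of three. In form: [{"delta_pos": [dx, dy, dz], "dr": [wx, wy, wz]}, ...]. A call has 1 to 20 rows; each row shifts and turns the commanded pose from where the row before left it; what a row does not reach is not made up. A row lasts 1/10 s, in which the tool goes at most 50 mm and 8.59 degrees, less where a joint would pass 70% of its speed; a pose out of reach is approached as far as the arm can. A call with a gripper value outside its range is refused whole. "grip" is the opening, from 0 (shut) to 1 (fully open), set as the call begins (left out, the last holds). The fingers move at their own pace and stop on an object; "squeeze" is the grip in N (left out, the last holds). Time passes only in rows, so rows that do not move let the fingers close. It gives the time, the measured TCP pose, the force and the opening at its end, in the units of the state.
- env.observe(): the state, without advancing time (a new reading comes with each control period).
- env.get_image(name): name is "side" or "top"; returns the picture (420x560x3 uint8, blue, green, red); there is no depth.
- env.get_calibration(name): a dict with "fx", "fy", "cx", "cy" (pixels), "view" (4x4, takes a point from world to camera coordinates). Camera axes: x right, y up, looking along -z (the intrinsics and any distortion apply to the point x, -y, -z); pixel columns grow to the right and rows downward; lengths in m; the calibration is good to about 2 mm. A picture is of the moment at which its call begins. get_calibration takes no time and is no camera call.
- env.close_job(): hands the job in, once; it reports no verdict.
The state is a dict: "time_s": time; "q": joint angles; "qvel": joint speeds; "joint_efforts": joint torques, N m; "position": TCP position; "tool_rot": TCP orientation; "ft_force": force on the tool from outside, world axes, zero at the start; "wrist_torque": the same for the moment, N m; "grip_width": finger opening in m.
Only numpy, scipy, OpenCV 4.12 (cv2) and the standard library are available. Lean on these libraries where they do the work, as an engineer would, in place of code of your own. Each camera call takes 0.05 s, during which the arm holds its last target. There are 200 camera calls.

TASK

Take the slotted wire scoop (not the solid sheet-metal one, leave that where it lies) and scoop both big mill balls together out of the grey tray, so that all the small broken chips drop through and stay in the tray. Then stand the scoop upright, with both balls in it, in the middle of the balance's weighing pan and let go of it.

Things in the scene. Friction and masses are not known exactly. Their poses are not given: they have to be found in the camera images.
- slotted_scoop: slotted wire scoop, loose, 0.15 to 0.24 kg, an open steel-wire basket with a square upright grip over its middle. Origin: middle of its underside; x points forward to the open end, z up. From x = -50 mm (rear wall, 42 mm high) to +46; 75 mm wide. Sides slope to 28 mm high at x = -5 and 10 mm at x = +10; nothing farther forward is over 11 mm high
- scoop_tip (a point): on the underside, at the free front tips of the scoop's wires, 46 mm ahead of its origin. The floor is five 3 mm wires along x, 14 mm apart (11 mm slots), flat on the ground; each has a hump, 3 mm high, 11 mm behind its tip, which keeps balls from rolling out of the level scoop
- scoop_grip (a point): centre of the slotted scoop's grip: a black upright block, 22 x 22 mm in section (sides along the scoop's x and y) and 50 mm tall (80 to 130 mm above the underside). This point is 105 mm above the scoop's underside, straight above its origin
- solid_scoop: the wrong scoop: same size, wires and grip, but with floor and walls of solid sheet steel; origin on its underside, in the middle. It lies near the slotted scoop, on either side of it; do not move it
- tray: open grey plastic tray fixed to the bench, 232 (x) x 106 (y) mm, 34 mm high; origin: centre of its underside. Floor 4 mm thick, inside 224 x 98 mm. Balls and chips start between x = 0 and x = +76 mm; the end at negative x is empty, with room for the scoop. Sweep along the floor in +x, the scoop's x along the tray's x
- stop_bar (a point): middle of the axis of a round steel bar, 6 mm thick, across the tray along y at tray x = +80 mm, 17 mm above the tray floor. 14 mm are free under it: balls are stopped by it, chips and the scoop's front wires pass under. With the tips 0 to 25 mm past the bar the balls have rolled over the humps into the scoop; draw back at least 40 mm, clear of the bar, before lifting
- pan (a point): centre of the top face of the balance's square steel weighing pan, 118 x 116 mm, 44 mm above the bench; axes along its sides. The white bench balance (170 x 122 mm) is fixed; its pan does not move. The tall incubator stands between the scoops (right) and the tray and balance (left): pass in front of it, nearer the robot
- ball_1_center (a point): centre of a loose white ceramic mill ball, 30 mm in diameter, 50 g, slippery; it rolls. It starts on the tray floor, between the tray's middle and the stop bar
- ball_2_center (a point): centre of a loose white ceramic mill ball, 30 mm in diameter, 50 g, slippery; it rolls. It starts on the tray floor, between the tray's middle and the stop bar
- chip_1: small broken ceramic chip, a 7 x 6 x 6 mm block, white like the balls, in the tray; origin at the centre of one 7 x 6 mm face. It passes the slots of the scoop and the gap under the stop bar
- chip_2: small broken ceramic chip, a 7 x 6 x 6 mm block, white like the balls, in the tray; origin at the centre of one 7 x 6 mm face. It passes the slots of the scoop and the gap under the stop bar
- chip_3: small broken ceramic chip, a 7 x 6 x 6 mm block, white like the balls, in the tray; origin at the centre of one 7 x 6 mm face. It passes the slots of the scoop and the gap under the stop bar
- chip_4: small broken ceramic chip, a 7 x 6 x 6 mm block, white like the balls, in the tray; origin at the centre of one 7 x 6 mm face. It passes the slots of the scoop and the gap under the stop bar

How it is judged:
By the outcome, as a careful person would: the job done as asked, in the order asked, and still so for the second after the job is handed in, with the robot touching nothing.
It also fails if it takes over 50 s, if anything falls off the work surface, if the arm or the gripper's body presses on something with over 40 N, if the wrist force passes 120 N, or if a joint passes its speed limit or range.

## Working session

There is one attempt and no reset: what is moved stays moved. The work goes in short steps, Python scripts to look and compute and a tool call to move; the robot and the scene stay as the last step left them, time stands still between calls to the robot, and variables do not carry over. Pictures are saved under pics/ and viewed, about 8 in all and at most 12, crops included, and the job is handed in when it is done.

Besides the shell and the picture viewer there is one more tool, called after "Call:" as name([rows], argument=value, ...), one row to a line, values as JSON. arm_command: Moves the arm, as the interface text tells. Its arguments: {"type":"object","properties":{"steps":{"type":"array"},"grip":{"type":"number"},"squeeze":{"type":"number"}},"required":["steps"]}

```bash
ls; mkdir -p pics; python3 - <<'E'
from rig import env
import cv2,numpy as np
np.set_printoptions(precision=4,suppress=True)
for n in("top","side"):
    c=env.get_calibration(n);print(n,c)
    cv2.imwrite(f"pics/{n}0.png",env.get_image(n))
s=env.observe();print(s)
E
```

```text
pics
top {'fx': 408.5080985191252, 'fy': 408.5080985191252, 'cx': 284.2525355037029, 'cy': 209.17967005199674, 'view': array([[ 0.0264, -0.9997, -0.0012, -0.0651],
       [ 0.9898,  0.0259,  0.1402, -0.5094],
       [-0.1401, -0.0049,  0.9901, -1.2626],
       [ 0.    ,  0.    ,  0.    ,  1.    ]])}
side {'fx': 434.3936328006176, 'fy': 434.3936328006176, 'cx': 278.27954783247884, 'cy': 207.08369741668346, 'view': array([[-0.9801, -0.1982,  0.01  ,  0.4716],
       [ 0.1368, -0.6386,  0.7573, -0.1781],
       [-0.1437,  0.7436,  0.653 , -1.3675],
       [ 0.    ,  0.    ,  0.    ,  1.    ]])}
{'time_s': 0.1, 'q': array([-81.836 ,  21.8377,  74.3773,  -0.0005,  83.8581, -12.3357]), 'qvel': array([-0.0619, -0.0142, -0.1837,  0.0214, -0.0005,  0.0325]), 'joint_efforts': array([  0.0048, -44.9224, -23.1656,  -0.0001,   0.0037,  -0.    ]), 'position': array([ 0.1926, -0.5149,  0.2271]), 'tool_rot': array([[ 0.3502, -0.9367, -0.0002],
       [-0.9367, -0.3502,  0.0013],
       [-0.0012, -0.0003, -1.    ]]), 'ft_force': array([-0.3189,  0.5196, -0.5426]), 'wrist_torque': array([-0.0223, -0.0115,  0.013 ]), 'grip_width': 0.08553097321917066}
```

View pics/top0.png

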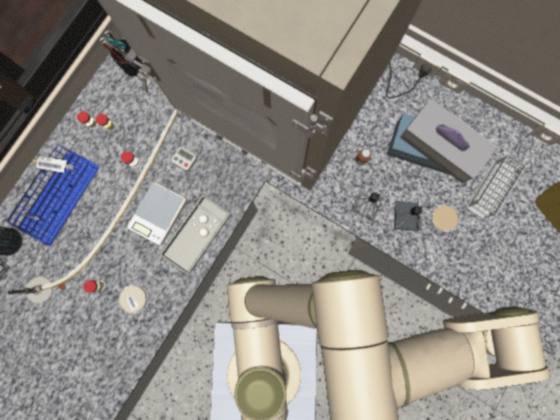

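View pics/side0.png

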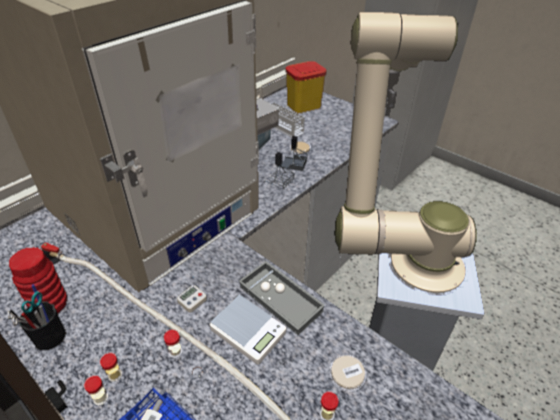

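Top view: slotted scoop near (368,205), solid one near (408,216), tray near (197,234), balance pan near (160,208). Side view: both scoops near (290,158), tray at (280,295), pan at (248,318). I'll enlarge the two regions next.

```bash
python3 - <<'E'
import cv2,numpy as np
t=cv2.imread("pics/top0.png");s=cv2.imread("pics/side0.png")
def z(im,x,y,w,h,f):return cv2.resize(im[y:y+h,x:x+w],None,fx=f,fy=f,interpolation=cv2.INTER_CUBIC)
# top scoops 345..425 x180..240 (x10) ; tray/balance 120..235 x 175..275
cv2.imwrite("pics/c1.png",np.vstack([z(t,345,182,80,50,10)[:, :800]]))
a=z(t,125,178,110,100,6)
cv2.imwrite("pics/c2.png",a[:600,:])
b=np.hstack([z(s,260,125,66,65,6),z(s,204,260,128,65*1,3)[:195].repeat(1,0) if 0 else cv2.resize(s[255:365,200:332],(396,390*1),interpolation=cv2.INTER_CUBIC)[:390]])
cv2.imwrite("pics/c3.png",b)
E
```

```text
(no output)
```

View pics/c1.png

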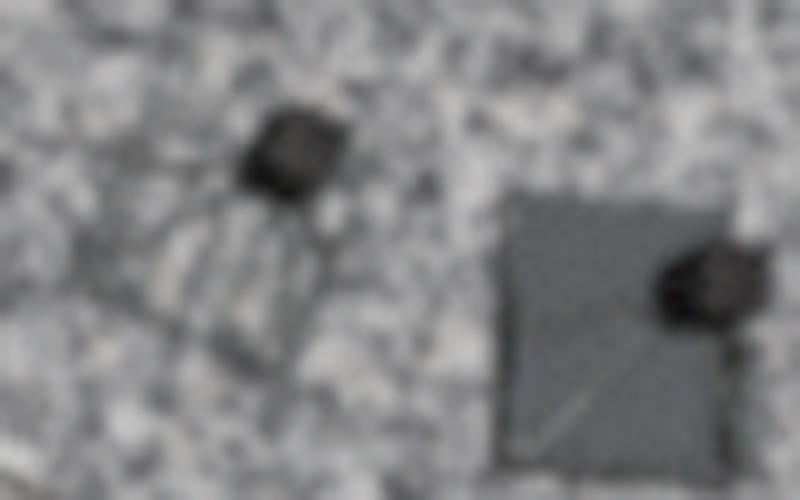

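View pics/c2.png

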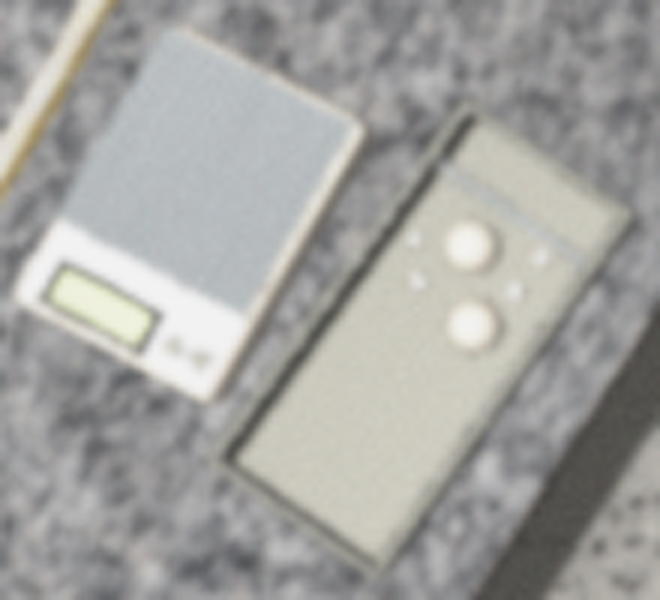

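View pics/c3.png

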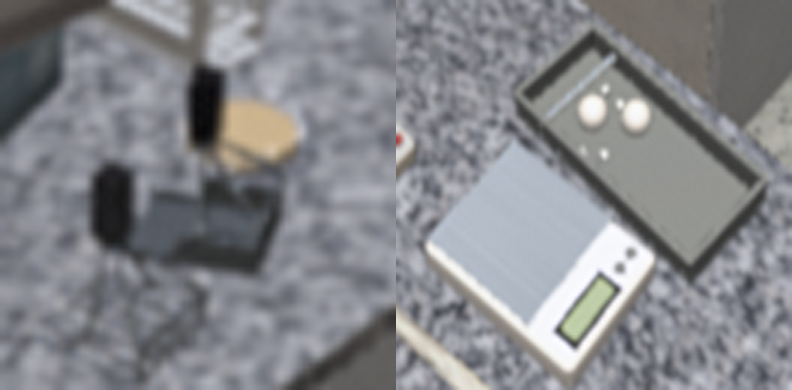

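Crops: the slotted scoop's grip top is at c1 (295,153), with wires towards the lower left; the solid scoop lies to its right. Tray corners, bar, two balls at c2 (469,245) and (473,325), and the pan are clear. Now I'll fit the poses.

```bash
cat > h.py <<'E'
import cv2,numpy as np
from scipy.optimize import least_squares
from rig import env
np.set_printoptions(precision=4,suppress=True)
C={n:env.get_calibration(n) for n in("top","side")}
def proj(n,P):
    c=C[n];P=np.atleast_2d(P);q=P@c["view"][:3,:3].T+c["view"][:3,3]
    return np.c_[c["cx"]+c["fx"]*q[:,0]/-q[:,2],c["cy"]+c["fy"]*-q[:,1]/-q[:,2]]
def tri(obs):  # obs {cam:px} -> point
    return least_squares(lambda p:np.concatenate([(proj(n,p)-o).ravel() for n,o in obs.items()]),[.5,0,.05])
def place(p,L):
    a=p[2];R=np.array([[np.cos(a),-np.sin(a)],[np.sin(a),np.cos(a)]]);L=np.atleast_2d(L)
    return np.c_[L[:,:2]@R.T+p[:2],L[:,2]+(p[3] if len(p)>3 else 0)]
def rect(lx,ly,z):return np.array([[lx/2,ly/2,z],[lx/2,-ly/2,z],[-lx/2,-ly/2,z],[-lx/2,ly/2,z]])
E
cat > fit.py <<'E'
from h import *
def T(l):return np.array(l)/6+[125,178]
def S(l):l=np.array(l,float);return np.c_[200+(l[:,0]-396)/3,255+l[:,1]/3.5455]
def fit(L,obs,x0):
    r=least_squares(lambda p:np.concatenate([(proj(n,place(p,L))-o).ravel() for n,o in obs.items()]),x0,loss="soft_l1")
    return r
# +x end corners: (+,+),(+,-),(-,-),(-,+)
tr={"top":T([[470,100],[635,212],[380,572],[220,458]]),"side":S([[517,97],[592,30],[768,183],[692,280]])}
for k in("both","top","side"):
    o=tr if k=="both" else {k:tr[k]}
    r=fit(rect(.232,.106,.034),o,[.55,.15,1]);print("tray",k,r.x[:2],np.degrees(r.x[2]),r.cost)
pn={"top":T([[170,28],[362,130],[245,312],[65,222]]),"side":S([[425,243],[517,143],[615,222],[530,325]])}
for k in("both","top","side"):
    o=pn if k=="both" else {k:pn[k]}
    r=fit(rect(.118,.116,.044),o,[.55,.25,1]);print("pan",k,r.x[:2],np.degrees(r.x[2]),r.cost)
for a,b in(([469,245],[592,111]),([473,325],[635,115])):
    r=tri({"top":T([a]),"side":S([b])});print("ball",r.x,r.cost)
for n in C:
    V=C[n]["view"];print(n,"cam",-V[:3,:3].T@V[:3,3])
# grips: fit block silhouettes
for name,bt,bs,x0 in(("slot",(366,190,382,204),(274,150,284,168),(.52,-.27)),("solid",(408,203,424,218),(289,134,299,152),(.5,-.37))):
    m={}
    for n,b in(("top",bt),("side",bs)):
        g=cv2.cvtColor(cv2.imread(f"pics/{n}0.png"),cv2.COLOR_BGR2GRAY)
        g=cv2.resize(g[b[1]:b[3],b[0]:b[2]],None,fx=8,fy=8,interpolation=cv2.INTER_CUBIC)
        m[n]=(g<70,b)
    blk=np.vstack([rect(.022,.022,.08),rect(.022,.022,.13)])
    def cost(p):
        c=0
        for n,(mm,b) in m.items():
            q=(proj(n,place(p,blk))-[b[0]-.0,b[1]-.0]+.5)*8-.5
            im=np.zeros(mm.shape,np.uint8);cv2.fillConvexPoly(im,cv2.convexHull(np.round(q).astype(np.int32)),1)
            c+=1-(im&mm).sum()/((im|mm).sum())
        return c
    from scipy.optimize import differential_evolution as DE
    r=DE(cost,[(x0[0]-.08,x0[0]+.08),(x0[1]-.08,x0[1]+.08),(0,np.pi/2)],seed=1,maxiter=60,polish=False)
    print(name,r.x[:2],np.degrees(r.x[2]),r.fun)
E
python3 fit.py
```

```text
tray both [0.4264 0.2305] -33.084475415280075 15.67995862803673
tray top [0.4262 0.2242] -32.47107111062176 0.9712392518721173
tray side [0.4252 0.2414] -32.92499336231399 2.706962044987079
pan both [0.5086 0.3465] -26.272537211083016 9.970324033985413
pan top [0.5065 0.3412] -26.375116749666482 2.18378530813771
pan side [0.5086 0.3514] -26.292377362536108 1.2894363794393824
ball [0.4767 0.2081 0.0185] 0.18105345475933643
ball [0.4344 0.2036 0.0187] 0.3477069143231804
top cam [ 0.329  -0.058   1.3215]
side cam [0.29   0.9966 1.0231]
slot [ 0.546  -0.3187] 0.02351107985315721 0.541911245016744
solid [ 0.5087 -0.444 ] 8.14635880342842 0.5272472912338612
```

Top and side fits disagree on the tray by more than expected, so I'll overlay the models and look.

```bash
cat > ov.py <<'E'
from h import *
def draw(im,n,b,f,P,loops,col):
    for L in loops:
        q=(proj(n,place(P,np.array(L,float)))-[b[0],b[1]]+.5)*f-.5
        cv2.polylines(im,[np.round(q).astype(np.int32)],False,col,1,cv2.LINE_AA)
def crop(n,b,f,k=0):
    g=cv2.imread(f"pics/{n}{k}.png");return cv2.resize(g[b[1]:b[3],b[0]:b[2]],None,fx=f,fy=f,interpolation=cv2.INTER_CUBIC)
def loop(r):return np.vstack([r,r[:1]])
TR=[loop(rect(.232,.106,.034)),loop(rect(.232,.106,0)),loop(rect(.224,.098,.004)),[[.08,-.049,.021],[.08,.049,.021]]]
PN=[loop(rect(.118,.116,.044))]
w=[[[-.05,y,.002],[.046,y,.002]] for y in(-.028,-.014,0,.014,.028)]
blk=[loop(rect(.022,.022,.08)),loop(rect(.022,.022,.13))]
side=[[[-.05,y,.0],[-.05,y,.042],[-.005,y,.028],[.01,y,.01],[.046,y,.0]] for y in(-.0375,.0375)]
SC=w+blk+side+[[[-.05,-.0375,.042],[-.05,.0375,.042]],[[-.05,-.0375,0],[-.05,.0375,0]]]
E
python3 - <<'E'
from ov import *
rad=np.radians
for n,b,nm in(("top",(125,178,235,278),"o1"),("side",(200,255,332,355),"o2")):
    im=crop(n,b,6)
    for p,c in(((.4262,.2242,rad(-32.5)),(0,0,255)),((.4252,.2414,rad(-32.9)),(255,0,0))): draw(im,n,b,6,p,TR,c)
    draw(im,n,b,6,(.5065,.3412,rad(-26.4)),PN,(0,0,255));draw(im,n,b,6,(.5086,.3514,rad(-26.3)),PN,(255,0,0))
    cv2.imwrite(f"pics/{nm}.png",im)
a=cv2.imread("pics/o1.png");b=cv2.imread("pics/o2.png")
a=cv2.resize(a,(400,364));b=cv2.resize(b,(480,364))
cv2.imwrite("pics/o.png",cv2.resize(np.hstack([a,b]),(800,331)))
E
```

```text
(no output)
```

View pics/o.png

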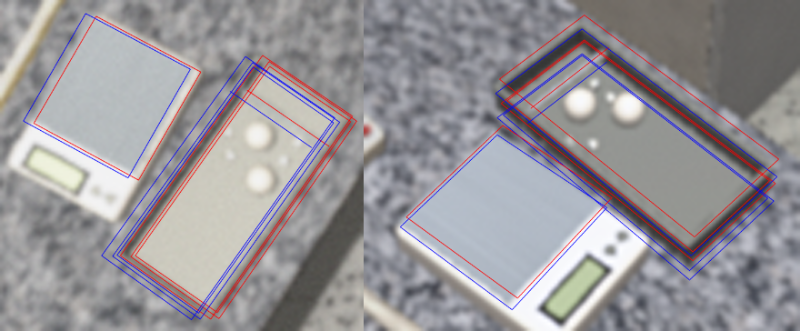

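```bash
cat > fit2.py <<'E'
from ov import *
from scipy.optimize import minimize
rad,deg=np.radians,np.degrees
F=4
def seg(n,b,seed,tol):
    g=cv2.imread(f"pics/{n}0.png")[b[1]:b[3],b[0]:b[2]]
    g=cv2.resize(g,None,fx=F,fy=F,interpolation=cv2.INTER_CUBIC)
    L=cv2.cvtColor(cv2.GaussianBlur(g,(0,0),2),cv2.COLOR_BGR2LAB).astype(float)
    s=[int((seed[0]-b[0])*F),int((seed[1]-b[1])*F)]
    m0=np.median(L[s[1]-6:s[1]+7,s[0]-6:s[0]+7].reshape(-1,3),0)
    m=(np.linalg.norm((L-m0)*[.7,1.5,1.5],axis=2)<tol).astype(np.uint8)
    m=cv2.morphologyEx(m,cv2.MORPH_OPEN,np.ones((7,7)))
    k,lab=cv2.connectedComponents(m);m=(lab==lab[s[1],s[0]]).astype(np.uint8)
    c,_=cv2.findContours(m,cv2.RETR_EXTERNAL,cv2.CHAIN_APPROX_NONE)
    out=np.zeros_like(m);cv2.drawContours(out,c,-1,1,-1)
    return cv2.morphologyEx(out,cv2.MORPH_CLOSE,np.ones((25,25)))
def poly(n,b,P,L):return ((proj(n,place(P,L))-[b[0],b[1]]+.5)*F-.5).astype(np.float32)
def rend(shape,q):
    im=np.zeros(shape,np.uint8);cv2.fillConvexPoly(im,np.round(q*16).astype(np.int32),1,shift=4);return im
def fit(parts,masks,x0):
    def cost(p,ms=masks):
        c=0
        for n,(m,b) in ms.items():
            im=np.ones(m.shape,np.uint8)
            for L in parts: im&=rend(m.shape,poly(n,b,p,L))
            c+=1-(im&m).sum()/(im|m).sum()
        return c
    for k in("both","top","side"):
        ms=masks if k=="both" else {k:masks[k]}
        r=minimize(cost,x0,args=(ms,),method="Nelder-Mead",options=dict(initial_simplex=np.array(x0)+np.vstack([np.zeros(3),np.diag([.01,.01,.05])]),xatol=1e-5,fatol=1e-5,maxiter=400))
        print(k,r.x[:2],deg(r.x[2]),r.fun)
bt,bs=(120,175,240,280),(195,250,340,365)
mp={"top":(seg("top",bt,(165,205),14),bt),"side":(seg("side",bs,(240,320),14),bs)}
mt={"top":(seg("top",bt,(185,250),14),bt),"side":(seg("side",bs,(295,303),14),bs)}
print("pan");fit([rect(.118,.116,.044)],mp,[.508,.345,rad(-26.3)])
print("tray");fit([rect(.224,.098,.004),rect(.224,.098,.034)],mt,[.426,.23,rad(-32.8)])
vis=[]
for n,b in(("top",bt),("side",bs)):
    im=crop(n,b,F)
    for mm,c in((mp,(0,0,255)),(mt,(0,255,0))):
        cs,_=cv2.findContours(mm[n][0],cv2.RETR_EXTERNAL,cv2.CHAIN_APPROX_NONE);cv2.drawContours(im,cs,-1,c,1)
    vis.append(cv2.resize(im,(400,int(im.shape[0]*400/im.shape[1]))))
h=max(v.shape[0] for v in vis);V=np.hstack([cv2.copyMakeBorder(v,0,h-v.shape[0],0,0,cv2.BORDER_CONSTANT) for v in vis])
# grips, soft
blk8=np.vstack([rect(.022,.022,.08),rect(.022,.022,.13)])
res={}
for name,bT,bS,x0 in(("slot",(366,189,383,205),(273,150,285,166),(.546,-.319)),("solid",(408,203,425,217),(289,134,299,149),(.509,-.444))):
    D={}
    for n,b in(("top",bT),("side",bS)):
        g=cv2.cvtColor(cv2.imread(f"pics/{n}0.png"),cv2.COLOR_BGR2GRAY)[b[1]:b[3],b[0]:b[2]].astype(float)
        D[n]=(np.clip((115-g)/(115-35),0,1),b)
    def cost(p):
        c=0
        for n,(d,b) in D.items():
            q=cv2.convexHull(((proj(n,place(p,blk8))-[b[0],b[1]]+.5)*8-.5).astype(np.float32))
            im=rend((d.shape[0]*8,d.shape[1]*8),q[:,0]).astype(np.float32)
            im=cv2.resize(cv2.GaussianBlur(im,(0,0),4),d.shape[::-1],interpolation=cv2.INTER_AREA)
            c+=((im-d)**2).sum()
        return c
    best=min((minimize(cost,[*x0,rad(a)],method="Nelder-Mead",options=dict(initial_simplex=np.array([*x0,rad(a)])+np.vstack([np.zeros(3),np.diag([.008,.008,.2])]))) for a in range(0,90,15)),key=lambda r:r.fun)
    print(name,best.x[:2],deg(best.x[2])%90,best.fun);res[name]=best.x
cv2.imwrite("pics/v.png",V)
np.save("grip.npy",np.array([res["slot"],res["solid"]]))
E
python3 fit2.py
```

```text
pan
both [0.5125 0.3457] -26.14870413211369 0.11725884664730479
top [0.5119 0.3449] -25.754711178771547 0.05280775159656459
side [0.513  0.3463] -26.630973140297325 0.05626494940202387
tray
both [0.4272 0.2328] -32.973385717441936 0.23601020221247127
top [0.427 0.227] -32.527575969215036 0.0519586336571608
side [0.4293 0.2366] -33.15749994884906 0.08765504612514252
slot [ 0.545  -0.3198] 41.1738817696144 24.101954929966137
solid [ 0.5085 -0.4435] 8.057335653969993 19.26848088795615
```

View pics/v.png

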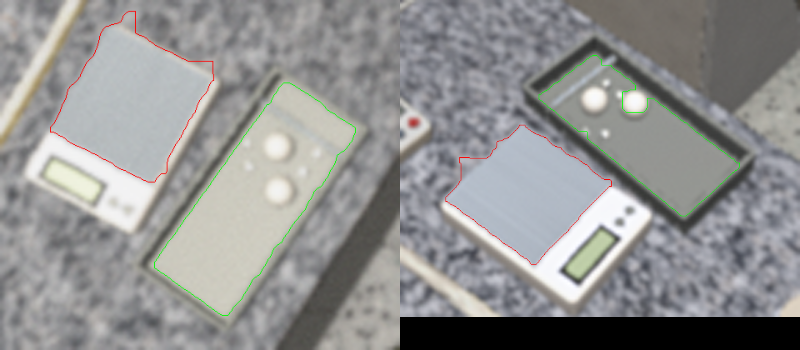

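```bash
python3 - <<'E'
from ov import *
T=lambda l:np.array(l)/6+[125,178]
S=lambda l:np.array([200+(l[0]-396)/3,255+l[1]/3.5455])
V=lambda l:np.array(l)/(400/120)+[120,175]
W=lambda l:(np.array(l)-[400,0])/(400/145)+[195,250]
for nm,a,b in(("bar+y",T([445,172]),S([548,115])),("bar-y",T([578,250]),S([615,57])),
 ("rim++",V([278,75]),W([525,85])),("rim+-",V([368,128]),W([595,38])),("rim--",V([228,325]),W([754,157])),("rim-+",V([143,265]),W([686,218])),
 ("b1",V([278,146]),W([594,98])),("b2",V([279,191]),W([634,102]))):
    r=tri({"top":a,"side":b});print(nm,r.x,r.cost, a,b)
# overlay candidates
p=(.427,.2285,np.radians(-32.8))
vis=[]
for n,b in(("top",(140,180,230,275)),("side",(235,255,335,340))):
    im=crop(n,b,7);draw(im,n,b,7,p,TR[1:],(0,0,255));draw(im,n,b,7,p,[loop(rect(.224,.098,.034)),TR[0]],(0,200,0));vis.append(im)
h=560
vis=[cv2.resize(v,(400,int(v.shape[0]*400/v.shape[1]))) for v in vis]
h=max(v.shape[0] for v in vis)
a=np.hstack([cv2.copyMakeBorder(v,0,h-v.shape[0],0,0,cv2.BORDER_CONSTANT) for v in vis])
# scoop overlays
g=np.load("grip.npy")[0];print(g)
im=crop("top",(350,185,390,225),5);row=[]
for yaw in(60,-120):
  for n,b in(("top",(348,182,393,227)),("side",(260,142,305,187))):
    im=crop(n,b,9);im=cv2.resize(im,(200,200)); f=200/45
    draw(im,n,b,f,(g[0],g[1],np.radians(yaw)),SC,(0,0,255));row.append(im)
cv2.imwrite("pics/w.png",np.vstack([a,np.hstack(row)])[:,:800]);print(a.shape)
E
```

```text
bar+y [0.5163 0.2227 0.0208] 0.4602295757236482 [199.1667 206.6667] [250.6667 287.4355]
bar-y [0.4705 0.1487 0.0213] 0.9934870243518447 [221.3333 219.6667] [273.     271.0767]
rim++ [0.5484 0.2099 0.0265] 2.206693111061972 [203.4 197.5] [240.3125 280.8125]
rim+- [0.4958 0.1215 0.0174] 0.028221515792146535 [230.4 213.4] [265.6875 263.775 ]
rim-- [0.3034 0.2453 0.018 ] 0.02253283677153816 [188.4 272.5] [323.325  306.9125]
rim-+ [0.3586 0.3298 0.0175] 0.01967399775941489 [162.9 254.5] [298.675 329.025]
b1 [0.4768 0.2069 0.0206] 0.23683093651131792 [203.4 218.8] [265.325 285.525]
b2 [0.4339 0.2036 0.0209] 0.3828353910746319 [203.7 232.3] [279.825 286.975]
[ 0.545  -0.3198  0.7186]
(422, 800, 3)
```

View pics/w.png

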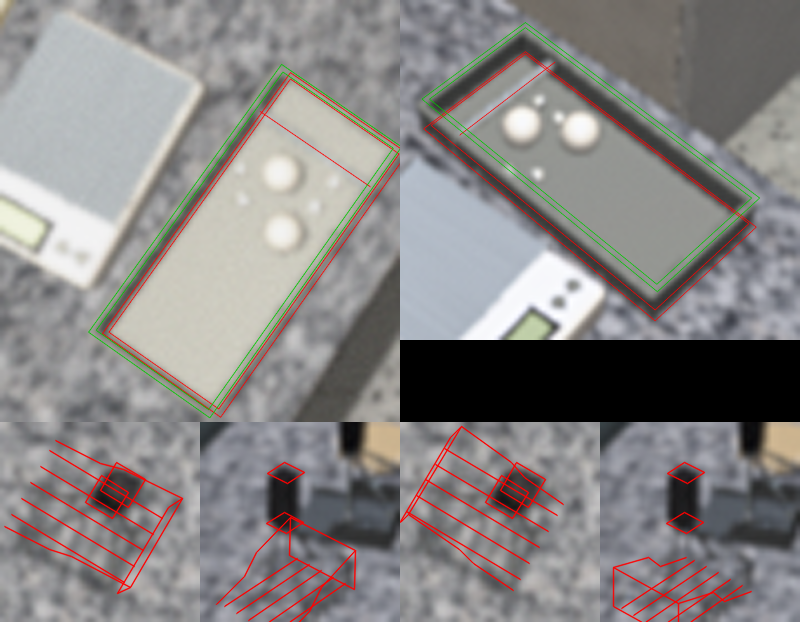

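Tray pose (0.427, 0.2285, -32.8°) overlays both views well. Neither scoop yaw fits, so I'll score it numerically: mean darkness along the projected wires, over yaw.

```bash
cat > yaw.py <<'E'
from ov import *
from scipy.ndimage import map_coordinates
def samp(L,step=.001):
    out=[]
    for l in L:
        l=np.array(l,float)
        for a,b in zip(l[:-1],l[1:]):
            k=max(2,int(np.linalg.norm(b-a)/step));out.append(a+(b-a)*np.linspace(0,1,k)[:,None])
    return np.vstack(out)
walls=side+[[[-.05,-.0375,.042],[-.05,.0375,.042]],[[-.05,-.0375,.0],[-.05,.0375,.0]]]
def search(k,x0,rng=.006,W=w+walls,yaws=range(0,360,3)):
    pts=samp(W);G={}
    for n in C:
        g=cv2.cvtColor(cv2.imread(f"pics/{n}{k}.png"),cv2.COLOR_BGR2GRAY).astype(float)
        gl=g-cv2.GaussianBlur(g,(0,0),8);G[n]=np.clip(gl,-35,35)
    # mask out grip pixels
    bp=place([*x0,0],samp([loop(rect(.02,.02,z)) for z in np.linspace(.08,.13,12)]+[loop(rect(.008,.008,z)) for z in np.linspace(.08,.13,12)]))
    M={}
    for n in C:
        m=np.zeros(G[n].shape);q=np.round(proj(n,bp)).astype(int);m[q[:,1],q[:,0]]=1;M[n]=cv2.dilate(m,np.ones((5,5)))
    res=[]
    for y in yaws:
        best=None
        for dx in np.arange(-rng,rng+1e-9,.002):
            for dy in np.arange(-rng,rng+1e-9,.002):
                P=place([x0[0]+dx,x0[1]+dy,np.radians(y)],pts);s=[]
                for n in C:
                    q=proj(n,P).T[::-1];v=map_coordinates(G[n],q,order=1);mm=map_coordinates(M[n],q,order=0)<.5
                    s.append(v[mm].mean())
                if best is None or sum(s)<best[0]:best=(sum(s),y,dx,dy,*s)
        res.append(best)
    return sorted(res)
if __name__=="__main__":
    g=np.load("grip.npy")
    for i,nm in enumerate(("slot","solid")):
        print(nm,g[i,:2]);print(np.array(search(0,g[i,:2])[:10]))
E
python3 yaw.py
```

```text
slot [ 0.545  -0.3198]
[[-17.9211 336.       0.002   -0.002  -12.7002  -5.2209]
 [-17.5869 333.       0.002   -0.002  -12.2031  -5.3839]
 [-16.2535 339.       0.004    0.     -10.5702  -5.6833]
 [-15.1254 330.       0.004   -0.002   -9.8466  -5.2788]
 [-14.26   342.       0.006    0.      -9.1992  -5.0607]
 [-12.7318 327.       0.006   -0.002   -7.2363  -5.4955]
 [-11.7094 345.       0.006    0.002   -7.4731  -4.2364]
 [-10.8736 324.       0.006   -0.006   -6.58    -4.2936]
 [ -9.6513 321.       0.006   -0.006   -5.1444  -4.5069]
 [ -9.1795 159.      -0.004    0.002   -7.3905  -1.789 ]]
solid [ 0.5085 -0.4435]
[[-39.6335 357.       0.004    0.     -19.4199 -20.2137]
 [-39.0714 354.       0.004    0.     -19.2603 -19.8111]
 [-38.6936   0.       0.004    0.002  -18.3251 -20.3685]
 [-36.9053 351.       0.006   -0.002  -17.648  -19.2574]
 [-36.6537   3.       0.004    0.002  -17.1673 -19.4865]
 [-34.8292 348.       0.006   -0.002  -16.3001 -18.5291]
 [-33.8054   6.       0.006    0.004  -14.7656 -19.0398]
 [-32.6346 345.       0.006   -0.004  -15.484  -17.1506]
 [-31.3332   9.       0.006    0.006  -13.273  -18.0601]
 [-30.2598 342.       0.006   -0.006  -14.1165 -16.1433]]
```

```bash
python3 - <<'E'
from yaw import *
import yaw as Y
for rng,x0 in((.003,(.547,-.3218)),):
    print(np.array(search(0,x0,.004,yaws=range(328,346,1))[:5]))
from rig import env;s=env.observe();print(s["position"],np.degrees(np.arctan2(s["tool_rot"][1,0],s["tool_rot"][0,0])))
E
```

```text
[[-17.8609 335.       0.       0.     -12.4288  -5.4321]
 [-17.7548 334.       0.       0.     -12.3252  -5.4296]
 [-17.5417 336.       0.       0.     -12.3008  -5.2409]
 [-17.2672 333.       0.       0.     -11.8536  -5.4137]
 [-17.1366 337.       0.       0.002  -11.13    -6.0065]]
[ 0.1926 -0.5149  0.2271] -69.50027563314342
```

Call:
arm_command([
  {"delta_pos": [25,13,0],"dr": [0,0,3.2]},
  {"delta_pos": [25,13,0],"dr": [0,0,3.2]},
  {"delta_pos": [25,14,0],"dr": [0,0,3.2]},
  {"delta_pos": [25,14,0],"dr": [0,0,3.2]},
  {"delta_pos": [25,14,0],"dr": [0,0,3.2]},
  {"delta_pos": [25,14,0],"dr": [0,0,3.2]},
  {"delta_pos": [25,14,0],"dr": [0,0,3.2]},
  {"delta_pos": [25,14,0],"dr": [0,0,3.2]},
  {"delta_pos": [25,14,0],"dr": [0,0,3.2]},
  {"delta_pos": [25,14,0],"dr": [0,0,3.2]},
  {"delta_pos": [26,14,0],"dr": [0,0,3.2]},
  {"delta_pos": [26,14,0],"dr": [0,0,3.2]},
  {"delta_pos": [26,14,0],"dr": [0,0,3.3]},
  {"delta_pos": [26,13,0],"dr": [0,0,3.3]},
  {"delta_pos": [0,0,0],"dr": [0,0,0]},
  {"delta_pos": [0,0,0],"dr": [0,0,0]},
], grip=1)

```text
time_s: 1.7
position: [0.5466, -0.3219, 0.227]
tool_rot: [[0.91, -0.414, -0.001], [-0.414, -0.91, 0.001], [-0.001, -0.0, -1.0]]
ft_force: [-0.0, 0.2, -0.5]
grip_width: 0.0857
```

Call:
arm_command([
  {"delta_pos": [0,0,-20],"dr": [0,0,0]},
  {"delta_pos": [0,0,-20],"dr": [0,0,0]},
  {"delta_pos": [0,0,-20],"dr": [0,0,0]},
  {"delta_pos": [0,0,-20],"dr": [0,0,0]},
  {"delta_pos": [0,0,-20],"dr": [0,0,0]},
  {"delta_pos": [0,0,-12],"dr": [0,0,-0.5]},
  {"delta_pos": [0,0,-8],"dr": [0,0,0]},
  {"delta_pos": [0,0,0],"dr": [0,0,0]},
])

```text
time_s: 2.5
position: [0.5461, -0.3223, 0.107]
tool_rot: [[0.906, -0.423, -0.001], [-0.423, -0.906, 0.001], [-0.001, -0.0, -1.0]]
ft_force: [-0.0, 0.2, 0.4]
grip_width: 0.0853
```

Call:
arm_command([
  {"delta_pos": [0,0,0],"dr": [0,0,0]},
  {"delta_pos": [0,0,0],"dr": [0,0,0]},
  {"delta_pos": [0,0,0],"dr": [0,0,0]},
  {"delta_pos": [0,0,0],"dr": [0,0,0]},
  {"delta_pos": [0,0,0],"dr": [0,0,0]},
  {"delta_pos": [0,0,0],"dr": [0,0,0]},
  {"delta_pos": [0,0,0],"dr": [0,0,0]},
  {"delta_pos": [0,0,0],"dr": [0,0,0]},
], grip=0, squeeze=70)

```text
time_s: 3.3
position: [0.5468, -0.3222, 0.1081]
tool_rot: [[0.906, -0.423, 0.001], [-0.423, -0.906, -0.001], [0.001, 0.0, -1.0]]
ft_force: [0.3, 1.8, 5.4]
grip_width: 0.0205
```

Call:
arm_command([
  {"delta_pos": [0,0,10],"dr": [0,0,0]},
  {"delta_pos": [0,0,20],"dr": [0,0,0]},
  {"delta_pos": [0,0,30],"dr": [0,0,0]},
  {"delta_pos": [0,0,30],"dr": [0,0,0]},
  {"delta_pos": [0,0,20],"dr": [0,0,0]},
  {"delta_pos": [0,0,0],"dr": [0,0,0]},
  {"delta_pos": [0,0,0],"dr": [0,0,0]},
])

```text
time_s: 4.0
position: [0.5463, -0.3219, 0.2166]
tool_rot: [[0.906, -0.423, -0.001], [-0.423, -0.906, 0.001], [-0.001, -0.0, -1.0]]
ft_force: [0.2, 0.8, -2.7]
grip_width: 0.0202
```

```bash
python3 - <<'E'
from rig import env
import cv2,numpy as np
for n in("top","side"): cv2.imwrite(f"pics/{n}1.png",env.get_image(n))
s=env.observe();print(s["position"],s["ft_force"],s["wrist_torque"],s["grip_width"])
a=cv2.imread("pics/top1.png")[165:255,335:455];b=cv2.imread("pics/side1.png")[90:200,225:325]
f=lambda i:cv2.resize(i,(400,int(i.shape[0]*400/i.shape[1])),interpolation=cv2.INTER_CUBIC)
a,b=f(a),f(b);a=cv2.copyMakeBorder(a,0,b.shape[0]-a.shape[0],0,0,cv2.BORDER_CONSTANT)
cv2.imwrite("pics/l1.png",np.hstack([a,b]))
E
```

```text
[ 0.54608373 -0.32179216  0.21574192] [ 0.0098226   0.09446934 -1.83541361] [-0.01574944 -0.0277515   0.02947015] 0.020917705193023925
```

View pics/l1.png

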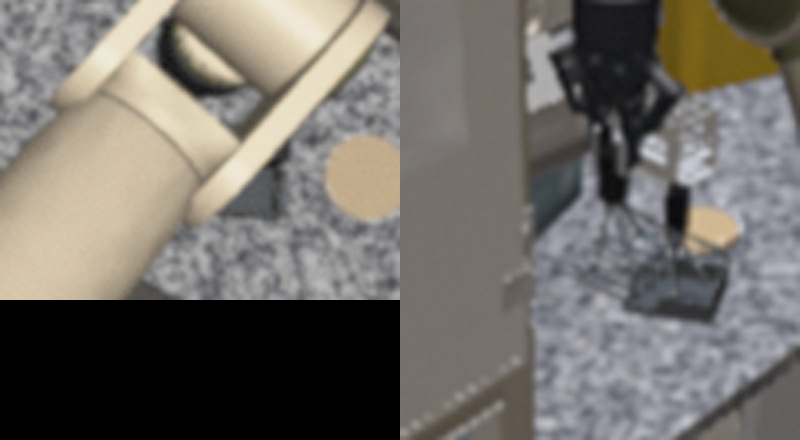

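Grasp holds: the side view shows the slotted scoop hanging level from the fingers at (605,230), with the solid one in place at (680,285). Next I carry it in front of the incubator to above the empty end of the tray.

Call:
arm_command([
  {"delta_pos": [-15,12,0],"dr": [0,0,0]},
  {"delta_pos": [-29,24,0],"dr": [0,0,0]},
  {"delta_pos": [-29,24,0],"dr": [0,0,0]},
  {"delta_pos": [-29,24,0],"dr": [0,0,0]},
  {"delta_pos": [-29,24,0],"dr": [0,0,0]},
  {"delta_pos": [-15,18,0],"dr": [0,0,0]},
  {"delta_pos": [-2,35,0],"dr": [0,0,-0.7]},
  {"delta_pos": [-2,35,0],"dr": [0,0,-0.7]},
  {"delta_pos": [-2,35,0],"dr": [0,0,-0.7]},
  {"delta_pos": [-2,35,0],"dr": [0,0,-0.7]},
  {"delta_pos": [-2,35,0],"dr": [0,0,-0.7]},
  {"delta_pos": [-2,35,0],"dr": [0,0,-0.7]},
  {"delta_pos": [-2,35,0],"dr": [0,0,-0.7]},
  {"delta_pos": [-2,35,0],"dr": [0,0,-0.7]},
  {"delta_pos": [-2,35,0],"dr": [0,0,-0.7]},
  {"delta_pos": [-2,35,0],"dr": [0,0,-0.7]},
  {"delta_pos": [0,35,0],"dr": [0,0,-0.7]},
  {"delta_pos": [0,35,0],"dr": [0,0,-0.1]},
  {"delta_pos": [0,34,0],"dr": [0,0,0]},
  {"delta_pos": [0,0,0],"dr": [0,0,0]},
])

```text
time_s: 6.1
position: [0.3798, 0.2605, 0.2164]
tool_rot: [[0.843, -0.539, -0.002], [-0.539, -0.843, 0.0], [-0.002, 0.001, -1.0]]
ft_force: [0.3, -0.7, -3.1]
grip_width: 0.0206
```

Call:
arm_command([
  {"delta_pos": [0,0,0],"dr": [0,0,0]},
  {"delta_pos": [0,0,0],"dr": [0,0,0]},
])

```text
time_s: 6.3
position: [0.3804, 0.2571, 0.2171]
tool_rot: [[0.84, -0.542, -0.001], [-0.542, -0.84, -0.001], [-0.001, 0.001, -1.0]]
ft_force: [0.3, 0.1, -2.1]
grip_width: 0.0202
```

Call:
arm_command([
  {"delta_pos": [0,1,-10],"dr": [0,0,0]},
  {"delta_pos": [0,0,-20],"dr": [0,0,0]},
  {"delta_pos": [0,0,-20],"dr": [0,0,0]},
  {"delta_pos": [0,0,-15],"dr": [0,0,0]},
  {"delta_pos": [0,0,-12],"dr": [0,0,0]},
  {"delta_pos": [0,0,-10],"dr": [0,0,0]},
  {"delta_pos": [0,0,-6],"dr": [0,0,0]},
  {"delta_pos": [0,0,-4],"dr": [0,0,0]},
  {"delta_pos": [0,0,-2],"dr": [0,0,0]},
  {"delta_pos": [0,0,0],"dr": [0,0,0]},
  {"delta_pos": [0,0,0],"dr": [0,0,0]},
])

```text
time_s: 7.4
position: [0.3808, 0.2589, 0.1189]
tool_rot: [[0.841, -0.542, 0.001], [-0.542, -0.841, 0.0], [0.0, -0.001, -1.0]]
ft_force: [0.2, -0.2, -2.6]
grip_width: 0.0203
```

```bash
python3 - <<'E'
from ov import *
for n in("top","side"): cv2.imwrite(f"pics/{n}2.png",env.get_image(n))
s=env.observe();print(s["position"],s["ft_force"],s["wrist_torque"])
vis=[]
for n,b in(("top",(140,180,230,275)),("side",(235,235,335,340))):
    im=crop(n,b,7,2)
    if n=="side":
        p=s["position"];draw(im,n,b,7,(p[0],p[1],np.radians(-32.8),p[2]-.1075),w,(0,0,255))
    vis.append(cv2.resize(im,(400,420)))
cv2.imwrite("pics/l2.png",np.hstack(vis))
E
```

```text
[0.3808 0.2589 0.1189] [ 0.439  -0.3125 -1.4381] [-0.0034 -0.0144  0.015 ]
```

View pics/l2.png

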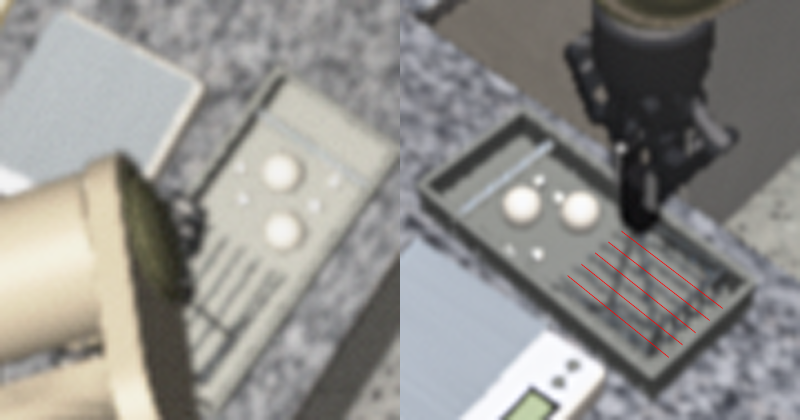

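The scoop hovers about 7 mm above the tray floor, centred within about 3 mm, with the wires visible in both views. Both balls are undisturbed ahead of the tips. Now I lower it to the floor.

Call:
arm_command([
  {"delta_pos": [0,0,-2],"dr": [0,0,0]},
  {"delta_pos": [0,0,-2],"dr": [0,0,0]},
  {"delta_pos": [0,0,-2],"dr": [0,0,0]},
  {"delta_pos": [0,0,0],"dr": [0,0,0]},
  {"delta_pos": [0,0,0],"dr": [0,0,0]},
])

```text
time_s: 8.0
position: [0.3806, 0.2588, 0.1125]
tool_rot: [[0.841, -0.542, -0.0], [-0.542, -0.841, -0.0], [-0.0, 0.0, -1.0]]
ft_force: [0.1, -0.7, -2.8]
grip_width: 0.02
```

Call:
arm_command([
  {"delta_pos": [0,0,-1],"dr": [0,0,0]},
  {"delta_pos": [0,0,-1],"dr": [0,0,0]},
  {"delta_pos": [0,0,0],"dr": [0,0,0]},
  {"delta_pos": [0,0,0],"dr": [0,0,0]},
])

```text
time_s: 8.4
position: [0.3809, 0.2592, 0.1122]
tool_rot: [[0.841, -0.542, 0.002], [-0.542, -0.841, 0.001], [0.001, -0.002, -1.0]]
ft_force: [-4.9, -0.4, 17.1]
grip_width: 0.0205
```

Call:
arm_command([
  {"delta_pos": [0,0,1.3],"dr": [0,0,0]},
  {"delta_pos": [1.7,-1.1,0],"dr": [0,0,0]},
  {"delta_pos": [3.4,-2.2,0],"dr": [0,0,0]},
  {"delta_pos": [3.4,-2.2,0],"dr": [0,0,0]},
  {"delta_pos": [3.4,-2.2,0],"dr": [0,0,0]},
  {"delta_pos": [3.4,-2.2,0],"dr": [0,0,0]},
  {"delta_pos": [3.4,-2.2,0],"dr": [0,0,0]},
  {"delta_pos": [3.4,-2.2,0],"dr": [0,0,0]},
  {"delta_pos": [3.4,-2.2,0],"dr": [0,0,0]},
  {"delta_pos": [3.4,-2.2,0],"dr": [0,0,0]},
  {"delta_pos": [3.4,-2.2,0],"dr": [0,0,0]},
  {"delta_pos": [3.4,-2.2,0],"dr": [0,0,0]},
  {"delta_pos": [3.4,-2.2,0],"dr": [0,0,0]},
  {"delta_pos": [3.4,-2.2,0],"dr": [0,0,0]},
  {"delta_pos": [3.4,-2.2,0],"dr": [0,0,0]},
  {"delta_pos": [3.4,-2.2,0],"dr": [0,0,0]},
  {"delta_pos": [3.4,-2.2,0],"dr": [0,0,0]},
])

```text
time_s: 10.1
position: [0.4334, 0.225, 0.1123]
tool_rot: [[0.84, -0.542, -0.0], [-0.542, -0.84, 0.001], [-0.001, -0.001, -1.0]]
ft_force: [-3.3, 1.4, 6.2]
grip_width: 0.0205
```

Call:
arm_command([
  {"delta_pos": [2.5,-1.6,0],"dr": [0,0,0]},
  {"delta_pos": [2.5,-1.6,0],"dr": [0,0,0]},
  {"delta_pos": [2.5,-1.6,0],"dr": [0,0,0]},
  {"delta_pos": [2.5,-1.6,0],"dr": [0,0,0]},
  {"delta_pos": [2.5,-1.6,0],"dr": [0,0,0]},
  {"delta_pos": [2.5,-1.6,0],"dr": [0,0,0]},
  {"delta_pos": [2.5,-1.6,0],"dr": [0,0,0]},
  {"delta_pos": [2.5,-1.6,0],"dr": [0,0,0]},
  {"delta_pos": [2.5,-1.6,0],"dr": [0,0,0]},
  {"delta_pos": [2.5,-1.6,0],"dr": [0,0,0]},
  {"delta_pos": [2.5,-1.6,0],"dr": [0,0,0]},
  {"delta_pos": [2.5,-1.6,0],"dr": [0,0,0]},
  {"delta_pos": [2.5,-1.6,0],"dr": [0,0,0]},
  {"delta_pos": [0,0,0],"dr": [0,0,0]},
  {"delta_pos": [0,0,0],"dr": [0,0,0]},
  {"delta_pos": [0,0,0],"dr": [0,0,0]},
])

```text
time_s: 11.7
position: [0.4662, 0.204, 0.1123]
tool_rot: [[0.841, -0.542, 0.001], [-0.542, -0.841, 0.0], [0.001, -0.001, -1.0]]
ft_force: [-1.6, 1.3, 5.4]
grip_width: 0.0203
```

```bash
python3 - <<'E'
from ov import *
for n in("top","side"): cv2.imwrite(f"pics/{n}3.png",env.get_image(n))
s=env.observe();print(s["position"],s["ft_force"])
# bright blobs in tray region
p=(.427,.2285,np.radians(-32.8))
for n in C:
    g=cv2.imread(f"pics/{n}3.png");f=6
    m=np.zeros(g.shape[:2],np.uint8);cv2.fillConvexPoly(m,cv2.convexHull(np.round(proj(n,place(p,np.vstack([rect(.224,.098,.004),rect(.2,.09,.034)])))).astype(np.int32)),1)
    b=((g.min(2)>195)&(m>0)).astype(np.uint8);k,l,st,ce=cv2.connectedComponentsWithStats(b)
    print(n,[(ce[i].round(1).tolist(),int(st[i,4])) for i in range(1,k)])
    g0=cv2.imread(f"pics/{n}0.png");b=((g0.min(2)>195)&(m>0)).astype(np.uint8);k,l,st,ce=cv2.connectedComponentsWithStats(b)
    print(" before",[(ce[i].round(1).tolist(),int(st[i,4])) for i in range(1,k)])
E
```

```text
[0.4662 0.204  0.1123] [-1.0632  0.0469  5.1029]
top [([221.5, 214.0], 8), ([211.1, 221.0], 41), ([193.7, 236.5], 85)]
 before [([202.1, 218.4], 46), ([193.6, 217.2], 5), ([213.5, 216.0], 2), ([214.3, 220.3], 10), ([193.9, 224.1], 8), ([210.0, 226.2], 10), ([202.7, 231.7], 47), ([193.0, 257.0], 1)]
side [([271.1, 277.9], 30), ([267.0, 278.0], 3), ([266.0, 285.8], 35), ([248.8, 285.6], 5), ([269.3, 297.7], 3)]
 before [([269.5, 279.5], 4), ([265.0, 285.1], 46), ([279.2, 286.5], 53), ([268.8, 298.0], 4)]
```

```bash
cat > loc.py <<'E'
from ov import *
def ground(n,px,z):
    return least_squares(lambda q:(proj(n,[q[0],q[1],z])-px).ravel(),[.45,.2]).x
def loc(q,p=(.427,.2285,np.radians(-32.8))):
    d=np.array(q)-p[:2];c,s=np.cos(p[2]),np.sin(p[2]);return np.array([c*d[0]+s*d[1],-s*d[0]+c*d[1]])*1000
E
python3 - <<'E'
from loc import *
for n,px,z in(("top",(211.1,221),.022),("side",(271.1,277.9),.022),("side",(266,285.8),.022),("top",(221.5,214),.007),("side",(248.8,285.6),.007),("side",(269.3,297.7),.007),("side",(267,278),.007)):
    print(n,px,loc(ground(n,px,z)))
vis=[]
for n,b in(("top",(170,185,240,255)),("side",(225,255,310,325))):
    vis.append(cv2.resize(crop(n,b,6,3),(400,400)))
cv2.imwrite("pics/l3.png",np.hstack(vis))
E
```

```text
top (211.1, 221) [ 60.4053 -17.0554]
side (271.1, 277.9) [ 62.1583 -21.8341]
side (266, 285.8) [51.7684  9.6177]
top (221.5, 214) [ 97.8336 -28.3913]
side (248.8, 285.6) [97.207  36.4596]
side (269.3, 297.7) [22.7884 24.969 ]
side (267, 278) [ 79.5477 -21.765 ]
```

View pics/l3.png

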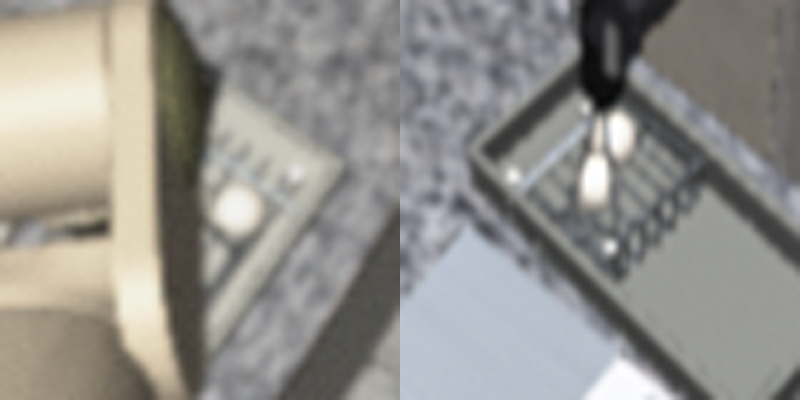

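Both balls are inside the scoop: tray-local x is 61 and 52 mm, behind the humps at 81 mm. One chip lies beyond the bar and at least one is in the slots. Now I draw back.

Call:
arm_command([
  {"delta_pos": [-0.8,0.5,0],"dr": [0,0,0]},
  {"delta_pos": [-1.7,1.1,0],"dr": [0,0,0]},
  {"delta_pos": [-2.5,1.6,0],"dr": [0,0,0]},
  {"delta_pos": [-2.5,1.6,0],"dr": [0,0,0]},
  {"delta_pos": [-2.5,1.6,0],"dr": [0,0,0]},
  {"delta_pos": [-2.5,1.6,0],"dr": [0,0,0]},
  {"delta_pos": [-2.5,1.6,0],"dr": [0,0,0]},
  {"delta_pos": [-2.5,1.6,0],"dr": [0,0,0]},
  {"delta_pos": [-2.5,1.6,0],"dr": [0,0,0]},
  {"delta_pos": [-2.5,1.6,0],"dr": [0,0,0]},
  {"delta_pos": [-2.5,1.6,0],"dr": [0,0,0]},
  {"delta_pos": [-2.5,1.6,0],"dr": [0,0,0]},
  {"delta_pos": [-2.5,1.6,0],"dr": [0,0,0]},
  {"delta_pos": [-2.5,1.6,0],"dr": [0,0,0]},
  {"delta_pos": [-2.5,1.6,0],"dr": [0,0,0]},
  {"delta_pos": [-2.5,1.6,0],"dr": [0,0,0]},
  {"delta_pos": [-2.5,1.6,0],"dr": [0,0,0]},
  {"delta_pos": [-1.7,1.1,0],"dr": [0,0,0]},
  {"delta_pos": [-0.8,0.5,0],"dr": [0,0,0]},
  {"delta_pos": [0,0,0],"dr": [0,0,0]},
])

```text
time_s: 13.8
position: [0.4236, 0.2313, 0.1123]
tool_rot: [[0.841, -0.541, 0.001], [-0.541, -0.841, 0.0], [0.001, -0.001, -1.0]]
ft_force: [2.3, -2.1, 5.5]
grip_width: 0.0204
```

```bash
cat > blobs.py <<'E'
from loc import *
def blobs(k,thr=195,z=.022):
    s=env.observe();print(s["time_s"],s["position"],s["ft_force"],"scoop local",loc(s["position"][:2]))
    p=(.427,.2285,np.radians(-32.8))
    for n in C:
        g=env.get_image(n);cv2.imwrite(f"pics/{n}{k}.png",g)
        m=np.zeros(g.shape[:2],np.uint8);cv2.fillConvexPoly(m,cv2.convexHull(np.round(proj(n,place(p,np.vstack([rect(.224,.098,.004),rect(.2,.09,.034)])))).astype(np.int32)),1)
        b=((g.min(2)>thr)&(m>0)).astype(np.uint8);kk,l,st,ce=cv2.connectedComponentsWithStats(b)
        for i in range(1,kk):
            a=int(st[i,4]);print(n,ce[i].round(1),a,loc(ground(n,ce[i],z if a>20 else .007)).round(1))
E
python3 -c "
from blobs import *
blobs(4,185)"
```

```text
13.8 [0.4236 0.2313 0.1123] [ 2.2686 -2.0908  5.4865] scoop local [-4.3922  0.4702]
top [210.6 215.1] 449 [74.8 -4.6]
top [180.7 229.7] 3 [-18.   50.9]
top [201.8 234.1] 50 [  9.6 -17.2]
top [181.5 249.2] 161 [-65.6   7.9]
top [195.4 232.8] 5 [0.7 5.6]
top [210.5 235.5] 4 [ 21.  -39.7]
top [208.  239.5] 2 [  6.  -40.6]
top [197.3 243.3] 3 [-23.3 -19.5]
top [205.7 242.7] 3 [ -6.4 -40.4]
top [172.5 246. ] 4 [-75.1  41.3]
top [203.5 245.5] 2 [-17.7 -39.9]
top [197.8 253.6] 5 [-49. -40.]
side [264.5 273.5] 4 [ 97.5 -28.8]
side [265.7 277.3] 3 [ 84.2 -20.8]
side [257. 282.] 1 [89.8 10. ]
side [248.9 285.3] 7 [98.  35.5]
side [283.9 287.7] 29 [ 10.  -22.2]
side [279.6 288.2] 9 [ 25.7 -20.5]
side [278.9 295.7] 38 [0.3 8.8]
side [269. 298.] 5 [22.6 26.3]
```

Call:
arm_command([
  {"delta_pos": [0,0,1],"dr": [0,0,0]},
  {"delta_pos": [0,0,2],"dr": [0,0,0]},
  {"delta_pos": [0,0,3],"dr": [0,0,0]},
  {"delta_pos": [0,0,4],"dr": [0,0,0]},
  {"delta_pos": [0,0,5],"dr": [0,0,0]},
  {"delta_pos": [0,0,6],"dr": [-0.4,-0.7,0]},
  {"delta_pos": [0,0,6],"dr": [-0.4,-0.7,0]},
  {"delta_pos": [0,0,6],"dr": [-0.4,-0.7,0]},
  {"delta_pos": [0,0,6],"dr": [-0.4,-0.7,0]},
  {"delta_pos": [0,0,6],"dr": [-0.4,-0.7,0]},
  {"delta_pos": [0,0,6],"dr": [-0.4,-0.7,0]},
  {"delta_pos": [0,0,6],"dr": [-0.4,-0.7,0]},
  {"delta_pos": [0,0,5],"dr": [-0.4,-0.7,0]},
  {"delta_pos": [0,0,4],"dr": [-0.4,-0.7,0]},
  {"delta_pos": [0,0,3],"dr": [-0.4,-0.7,0]},
  {"delta_pos": [0,0,1],"dr": [0,0,0]},
  {"delta_pos": [0,0,0],"dr": [0,0,0]},
  {"delta_pos": [0,0,0],"dr": [0,0,0]},
])

```text
time_s: 15.7
position: [0.4233, 0.2311, 0.1817]
tool_rot: [[0.832, -0.541, 0.121], [-0.537, -0.841, -0.07], [0.14, -0.007, -0.99]]
ft_force: [0.1, 0.3, -3.7]
grip_width: 0.0204
```

```bash
python3 -c "
from blobs import *
s=env.observe();print(s['tool_rot'],s['wrist_torque'])
blobs(5,175,.09)
im=cv2.imread('pics/side5.png')[225:325,225:325];im2=cv2.imread('pics/top5.png')[180:280,140:240]
cv2.imwrite('pics/l5.png',np.hstack([cv2.resize(i,(400,400),interpolation=cv2.INTER_CUBIC) for i in(im2,im)]))"
```

```text
[[ 0.832  -0.5413  0.1213]
 [-0.5369 -0.8408 -0.0697]
 [ 0.1397 -0.0072 -0.9902]] [0.1069 0.1227 0.0368]
15.7 [0.4233 0.2311 0.1817] [ 0.0807  0.2693 -3.658 ] scoop local [-4.5118  0.1665]
top [203.2 229.2] 1030 [ 27.4 -26.4]
top [183.9 237.7] 28 [-26.4   6.6]
top [191.  237.3] 7 [-19.    8.8]
top [193.4 240.9] 18 [-24.2  -4.5]
top [164.5 254. ] 4 [-110.1   47.3]
side [265. 273.] 1 [ 97.8 -31.3]
side [278.3 272.3] 3 [ 70.8 -61.7]
side [265.2 277.4] 5 [ 85.1 -19.6]
side [257. 282.] 3 [89.8 10. ]
side [284.5 284. ] 40 [-19.5   8. ]
side [248.7 285.1] 9 [98.8 35.5]
side [280. 285.] 1 [ 33.1 -30.1]
side [269.2 297.8] 6 [22.7 25.6]
```

```bash
python3 -c "
from blobs import *
F=[]
for i in range(6):
    env.get_image('side');F.append(env.observe()['ft_force'][2])
print(np.mean(F),np.std(F))
for n,(x0,y0,x1,y1) in(('side',(260,268,306,304)),('top',(172,222,212,258))):
    g=cv2.imread(f'pics/{n}5.png').min(2);print(n,x0,y0)
    for r in g[y0:y1,x0:x1]: print(''.join(' .:-=+*#%@'[min(9,int(v)//24)] for v in r))
"
```

```text
-3.517258853151109 0.43957268440677816
side 260 268
:::::--::---==+##+#@*#@@*=-::--===============
:::-===-:::---+**+%@#%@@#=-:::---===========-=
:-=++++-::-==-=*+*@@##@@#=--------==========-=
-=+***+=-=**+-=++#@@*#%%*====-----============
=++**#*+=+#*+--=+#%%**##*=====--:----=========
++++##**++++=::-=*##++**++===---:----=======-=
**+++**#*==+=-:-=+++==++++===-==--==----======
+*++=+***++++=----==--===============---======
++******+++++=---------====++++========-======
=+*####*+**++=-===--:-::--==++++====-==--=====
==+**#%*++**+--=++=---:::--=++++====-----=====
====+*#+++++====+++=--:-----==+++===--:-======
*====+**++++==+++++++-=+*+=---=+++=--::-======
*+====+**++=-=+*++++++*%@%#+--=++=---:-=+=====
+++====++++=-=+**+++++#@@@@%+--==-----=**+====
+**+==-====--==+**+**+%@@@@@#=---:--==+##*+===
****+==------===+***#*%@@@@@%+-::::-=+**#*++==
*****++=--==---=++**#*%@@@@@#=:::::-=+++**+++=
******++=-===---==+*#*#@@@%*+-::-::-=++*++++++
*******++==========+*+*@@%*==----:::--=+*+++++
********++=--=======+=+##*=-=--=-:::::-=++**++
*********+==--=======-=++=--===+=-:::::-=++*++
**********++=-
[... 1431 characters left out ...]
#**
::...::-==+++***++**###*+==*##%%%%###**+
:::::::--===+*##*++*###*==+*#%%%%%##**++
:::::::-=++=+****=+###*+=+*#%%%%%%#**+=+
:::::::-=**++++++=+##*+=+*##%#%%%##*+==+
:::::::-=*#*++==+++**+==+*#%%%%###**+=++
::::::::=*##**+++==+===+*#%%%%%%##*+++**
::::::::=*####*++=---=+*##%%%%%##**++***
::::::::=*#%%##**+=-==+##%%%%%##**++****
::::::::-+#%%%%##*+++**#%%%%%##**+++****
::::::::-+##%%%%#######%%%%%##**+=++*+++
::::::::-=*##%%#%###%%%%%%%%##*+==++++++
::::::::-=*#%%#%%%%%%%%%%%%##**+==**+++*
:::::::::=*#%%%%#%%%%%%%%%###*+==****++*
:::::::::=*#%%%%%%%%%%%%%%##*+==*###*+++
:::::::::-+#%%%%#%%%%%%%####*+=+*#%#*+++
:::::::::-+#%%%%%%%%%%%%%##*+=+*#%%#*+++
:::::::::-+##%%%%%%%%%%###**+++*##%#****
```

```bash
python3 -c "
from blobs import *
for a,b in(((199.5,228.5),(281.5,267)),((184.5,238),(284.8,283.5))):
    r=tri({'top':np.array(a),'side':np.array(b)});print(r.x,r.cost,loc(r.x[:2]))
print(loc(ground('top',(194,224.6),.007)),loc(ground('top',(194,224.6),.08)))
g=cv2.imread('pics/side5.png').min(2)
for r in g[255:275,262:302]: print(''.join(' .:-=+*#%@'[min(9,int(v)//24)] for v in r))
"
```

```text
[0.4343 0.1996 0.1044] 0.38225679596841006 [ 21.8259 -20.3137]
[0.4111 0.2461 0.0929] 1.3888755977930929 [-22.8532   6.1881]
[19.5892 24.9825] [22.5477  7.2722]
+=============-. ....:--:........:-=====
*+============-.  ...:--:....:::--======
**+===========-.    .:--:...:----=======
+++==========-:     .:--:..:-===========
=+=+++=======-.     .---..:-============
++++++++=====-.     .:-::--=============
+**++*++=====-.     ..:::===============
***++**++++==-:       .:-===============
**+==+***++==-:       .:================
+=-:-=++*+====-.     .:-================
=-:::--=+++===+-.   .::--===============
:::::::-=+++=+*+--.:==----==============
:::::::--=+++*#*+*=+##=-----============
:::--::---==+##+#@*#@@*=-::--===========
:-===-:::---+**+%@#%@@#=-:::---=========
=++++-::-==-=*+*@@##@@#=--------========
+***+=-=**+-=++#@@*#%%*====-----========
+**#*+=+#*+--=+#%%**##*=====--:----=====
++##**++++=::-=*##++**++===---:----=====
+++**#*==+=-:-=+++==++++===-==--==----==
```

Triangulation puts both balls in the lifted scoop, at z ≈ 0.09–0.10 m. One chip is still hidden. I'll move back over the tray with a small shake, to see all four chips before leaving it.

Call:
arm_command([
  {"delta_pos": [-1.7,1.1,0],"dr": [0,0,0]},
  {"delta_pos": [-3.4,2.2,0],"dr": [0,0,0]},
  {"delta_pos": [-4.2,2.7,0],"dr": [0,0,0]},
  {"delta_pos": [-4.2,2.7,0],"dr": [0,0,0]},
  {"delta_pos": [-4.2,2.7,0],"dr": [0,0,0]},
  {"delta_pos": [-4.2,2.7,0],"dr": [0,0,0]},
  {"delta_pos": [-4.2,2.7,0],"dr": [0,0,0]},
  {"delta_pos": [-4.2,2.7,0],"dr": [0,0,0]},
  {"delta_pos": [-4.2,2.7,0],"dr": [0,0,0]},
  {"delta_pos": [-3.4,2.2,0],"dr": [0,0,0]},
  {"delta_pos": [-1.7,1.1,0],"dr": [0,0,0]},
  {"delta_pos": [0,0,2],"dr": [0,0,0]},
  {"delta_pos": [0,0,-2],"dr": [0,0,0]},
  {"delta_pos": [1.6,2.5,0],"dr": [0,0,0]},
  {"delta_pos": [-1.6,-2.5,0],"dr": [0,0,0]},
  {"delta_pos": [0,0,0],"dr": [0,0,0]},
  {"delta_pos": [0,0,0],"dr": [0,0,0]},
])

```text
time_s: 17.8
position: [0.3837, 0.2565, 0.1819]
tool_rot: [[0.832, -0.541, 0.122], [-0.537, -0.841, -0.07], [0.14, -0.007, -0.99]]
ft_force: [0.3, 0.3, -3.5]
grip_width: 0.0204
```

```bash
python3 -c "
from blobs import *
blobs(6,175,.09)
for n,(x0,y0,x1,y1) in(('side',(240,262,310,305)),('top',(176,196,232,250))):
    g=cv2.imread(f'pics/{n}6.png').min(2);print(n,x0,y0)
    for r in g[y0:y1,x0:x1]: print(''.join(' .:-=+*#%@'[min(9,int(v)//24)] for v in r))
"
```

```text
17.8 [0.3837 0.2565 0.1819] [ 0.3188  0.3137 -3.5043] scoop local [-51.5901   0.1168]
top [201.6 228.7] 1309 [ 26.  -21.5]
top [174.6 250.9] 24 [-74.    6.1]
top [181.7 250.3] 7 [-69.5   8.8]
top [184.  254.1] 16 [-75.2  -4.5]
top [177. 255.] 1 [-90.1  12.3]
side [264.5 273.5] 4 [ 97.5 -28.8]
side [270. 272.] 1 [ 89.8 -44.8]
side [265.3 277.2] 6 [ 85.4 -20.5]
side [261. 279.] 1 [89.6 -6.4]
side [288. 279.] 1 [ 31.9 -63.4]
side [290.8 281.6] 5 [ 19.1 -62.1]
side [257. 282.] 1 [89.8 10. ]
side [248.9 285.1] 8 [98.4 35.1]
side [297.6 293.9] 38 [-67.4   7.5]
side [293.  294.5] 2 [-18.1 -31.5]
side [269.2 297.8] 6 [22.7 25.6]
side 240 262
+++====+***+++++=++******++*++++=================-:......:-=:.........
+++++==++**+++++=++*****+==+*++++================-:......:-=:.........
+***++===++++++++++**++=-:-=++++=================-. .....:--:.........
+**++=====++++**+++**+=-:::--=+++++++============-: .....:--:........:
++++=====+++=++++++++-:::::::-=+*+***+===========-. .....---:...:-:::-
+++==-==++*++=+++++=-:::::::::-=++****+==========-.  ...:---...:-=----
+**+=-==++**++++++=-:::::--::::-
[... 4984 characters left out ...]
+++**##*+++++=--
:=*##**###**#%%##**##*****#%%%##%###*++*++***#******+=--
.-+***###**#%@@%%#*******#%#%%%%###*++**++**********=---
:-=+*###**#%@@@@@%*++***##%%%%%%##*++********+*****+----
::-=+###**#@@@@@@%#++**###%%%%%##**+*##*****+++***+-:---
:::-+##***%@@@@@@%#++**#%%%%%%##**++*#****#**+***+=-----
:::-+##**#%@@@@@@%#++*##%%%%%%#**+=+*****#*******=-:----
...-+***##%@@@@@@%*++*#%%%%%%##**+=+****###****++=:-----
 .:-=++*###%@@@@%#++*#%%%%%%###*+=++***##******+=-------
.:-====+*####%%#*+++##%%%%%###*+++***##********+--------
--=++++++***###*+=+*#%%%%%%##**++****##*******+=--------
*++++***+++*##*+==*##%%%%%##**++*****#****##*+=---------
@*++*###*+++**+==+##%%%%%##**++++*********#*+=----------
```

```bash
python3 -c "
from blobs import *
for q in((415,238),(418,282),(540,257),(515,291)): print('init',loc(ground('top',np.array(q)/6+[125,178],.007)).round(1))
for q in((205.5,203.5),(221.6,215),(194.6,224.6)): print('now',loc(ground('top',np.array(q),.007)).round(1))
a=cv2.imread('pics/top6.png')[195:270,165:235];b=cv2.imread('pics/side6.png')[255:330,240:330]
a=cv2.resize(a,(400,429),interpolation=cv2.INTER_CUBIC);b=cv2.resize(b,(400,333),interpolation=cv2.INTER_CUBIC)
cv2.imwrite('pics/l6.png',np.hstack([a,cv2.copyMakeBorder(b,0,96,0,0,cv2.BORDER_CONSTANT)]))"
```

```text
init [38.1 37.8]
init [19.8 22.4]
init [ 67.8 -24. ]
init [ 45.3 -23.6]
now [96.5 34.7]
now [ 95.4 -30.6]
now [20.7 23.4]
```

View pics/l6.png

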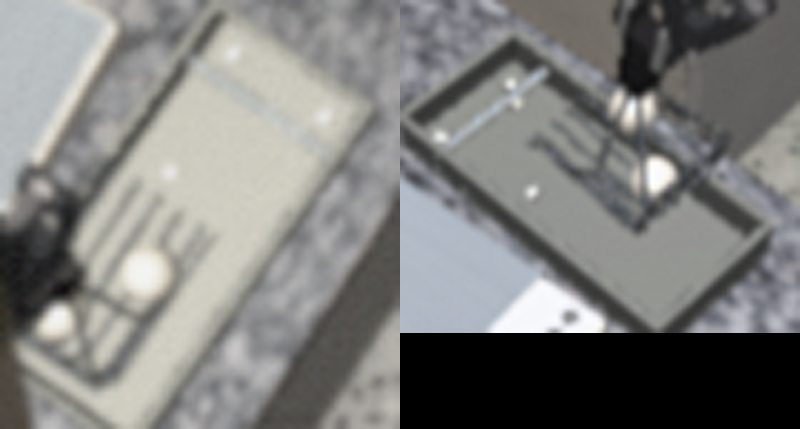

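The last viewed picture shows all four chips in the tray, at side-crop (440,135), (511,83), (516,102) and (531,190). Both balls are in the raised scoop, at top-crop (147,270) and (55,322). Now I carry it gently to the pan.

Call:
arm_command([
  {"delta_pos": [1.6,1.2,2],"dr": [0,0,0]},
  {"delta_pos": [3.3,2.3,2],"dr": [0,0,0]},
  {"delta_pos": [4.9,3.5,2],"dr": [0,0,0.4]},
  {"delta_pos": [6.5,4.6,2],"dr": [0,0,0.4]},
  {"delta_pos": [7.8,5.5,2],"dr": [0,0,0.4]},
  {"delta_pos": [7.8,5.5,2],"dr": [0,0,0.4]},
  {"delta_pos": [7.8,5.5,2],"dr": [0,0,0.4]},
  {"delta_pos": [7.8,5.5,2],"dr": [0,0,0.4]},
  {"delta_pos": [7.8,5.5,2],"dr": [0,0,0.4]},
  {"delta_pos": [7.8,5.5,2],"dr": [0,0,0.4]},
  {"delta_pos": [7.8,5.5,0],"dr": [0,0,0.4]},
  {"delta_pos": [7.8,5.5,0],"dr": [0,0,0.4]},
  {"delta_pos": [7.8,5.5,0],"dr": [0,0,0.4]},
  {"delta_pos": [7.8,5.5,0],"dr": [0,0,0.4]},
  {"delta_pos": [7.8,5.5,0],"dr": [0,0,0.4]},
  {"delta_pos": [7.8,5.5,0],"dr": [0,0,0.4]},
  {"delta_pos": [6.5,4.6,0],"dr": [0,0,0.4]},
  {"delta_pos": [4.9,3.5,0],"dr": [0,0,0.4]},
  {"delta_pos": [3.3,2.3,0],"dr": [0,0,0.2]},
  {"delta_pos": [1.6,1.2,0],"dr": [0,0,0]},
])

```text
time_s: 19.9
position: [0.5101, 0.346, 0.2018]
tool_rot: [[0.888, -0.441, 0.129], [-0.438, -0.898, -0.055], [0.14, -0.007, -0.99]]
ft_force: [0.3, 0.3, -2.9]
grip_width: 0.0203
```

Call:
arm_command([
  {"delta_pos": [0,0,0],"dr": [0,0,0]},
  {"delta_pos": [0,0,0],"dr": [0,0,0]},
])

```text
time_s: 20.1
position: [0.5097, 0.3458, 0.202]
tool_rot: [[0.888, -0.441, 0.129], [-0.438, -0.897, -0.055], [0.14, -0.007, -0.99]]
ft_force: [0.2, -0.3, -3.0]
grip_width: 0.02
```

Call:
arm_command([
  {"delta_pos": [0,0,0],"dr": [0.1,0.2,0]},
  {"delta_pos": [0,0,0],"dr": [0.2,0.5,0]},
  {"delta_pos": [0,0,0],"dr": [0.3,0.7,0]},
  {"delta_pos": [0,0,0],"dr": [0.3,0.7,0]},
  {"delta_pos": [0,0,-1],"dr": [0.3,0.7,0]},
  {"delta_pos": [0,0,-2],"dr": [0.3,0.7,0]},
  {"delta_pos": [0,0,-3],"dr": [0.3,0.7,0]},
  {"delta_pos": [0,0,-3],"dr": [0.3,0.7,0]},
  {"delta_pos": [0,0,-3],"dr": [0.3,0.7,0]},
  {"delta_pos": [0,0,-3],"dr": [0.3,0.7,0]},
  {"delta_pos": [0,0,-3],"dr": [0.3,0.7,0]},
  {"delta_pos": [0,0,-3],"dr": [0.2,0.3,0]},
  {"delta_pos": [0,0,-3],"dr": [0.2,0.2,0]},
  {"delta_pos": [0,0,-3],"dr": [0,0,0]},
  {"delta_pos": [0,0,-2],"dr": [0,0,0]},
  {"delta_pos": [0,0,-1],"dr": [0,0,0]},
  {"delta_pos": [0,0,0],"dr": [0,0,0]},
  {"delta_pos": [0,0,0],"dr": [0,0,0]},
])

```text
time_s: 21.9
position: [0.5099, 0.3459, 0.1721]
tool_rot: [[0.897, -0.441, -0.001], [-0.441, -0.897, 0.004], [-0.003, -0.003, -1.0]]
ft_force: [-0.4, -0.8, -2.2]
grip_width: 0.0204
```

```bash
cat > asc.py <<'E'
from loc import *
def show(k,wins,div=24):
    s=env.observe();print(s["time_s"],s["position"],s["ft_force"]);print(s["tool_rot"])
    for n,(x0,y0,x1,y1) in wins.items():
        g=env.get_image(n);cv2.imwrite(f"pics/{n}{k}.png",g);g=g.min(2);print(n,x0,y0)
        for r in g[y0:y1,x0:x1]: print(''.join(' .:-=+*#%@'[min(9,int(v)//div)] for v in r))
E
python3 -c "
from asc import *
P=(.5105,.346,np.radians(-26.2))
for n in C: print(n,proj(n,place(P,rect(.118,.116,.044))).round(1).tolist())
show(7,{'side':(205,262,285,345),'top':(130,178,190,235)})"
```

```text
top [[152.2, 181.1], [183.8, 197.8], [165.1, 230.7], [133.3, 213.6]]
side [[210.5, 321.4], [239.6, 293.6], [272.8, 315.4], [244.3, 346.0]]
21.9 [0.5099 0.3459 0.1721] [-0.391  -0.8122 -2.1655]
[[ 0.8973 -0.4414 -0.0013]
 [-0.4414 -0.8973  0.0041]
 [-0.003  -0.0032 -1.    ]]
side 205 262
=======+*****=:..:=+-.    . ....... ......:--::-+++=++******++*+++++============
=--====+++***+-..:-=-..   ....:::.. ......:---:-++++++*****+==+***++============
====+==+++**++-...:-:.    ....:::.........:-====++++++***+=-:-=++*++============
+===++++***++=-:...::...  .......... ......:=++++***++**+=-:::--=+++++++========
+==+++++****+==-:.......  . ...............:-+++++**++++=:::::::-=+*****+=======
====++++++***+++-.......  ..................-=++++++++=-:::::::::-=++****+======
=++++++++++*****=:......  .....  .......  ..:-=+++++=-::::::--::::-==+***++=====
+****++++++++++*+-:...    ..:........    ...::-=++++-:::::-=+=-:::---=+**+++++==
+*****++++++===+++---:.   .::........ .....::::-=+++=-:::=++*+=---++=-=++****+++
=++***++++++==-=+++=+=:.  ..:.............:--:::-=++=-::-+****+=+***=:-==+******
=+
[... 8699 characters left out ...]
########%%%*==+++++++*=--+*##
++=======++++++=-:::-+%%%##############%%#+=+**++++++--=*###
++====-=--=======-:-=#@@@%%##############*=+****++*+=-=*####
++=====-----====---=*@@@@@@%%#########%#*+++**#*+**=--+#####
+++====---::----==+#%@@@@@@@@%%######%%#+=+***#***+=-+*#####
+++=====--:::-=++**#@@@@@@@@@@@%%%##%%%*++********=-=*######
++++====--:::-+##%###%@@@@@@@@@@@%%%%%#+=+***++**=-=+#######
+++=====--:::-+%@@%#**%@@@@@@@@@@@@%%%*=+**#*+++=--+*#######
+++======--::-+%@@@%*#@@@@@@@@@@@@@@%#+=++****++--=*########
++++=====--::-=#@@%#*%@@@@@@@@@@@@@@%*==+++***+=-=*#######%#
+++=====----::=*%@%*#@@@@@@@@@@@@@@@#+=++*+***=--+##########
++++=====---::-+#%**%@@@%@@@@@@@@@@%+=++*****+=-+*#########%
```

Call:
arm_command([
  {"delta_pos": [0,0,-2],"dr": [0,0,0]},
  {"delta_pos": [0,0,-3],"dr": [0,0,0]},
  {"delta_pos": [0,0,-4],"dr": [0,0,0]},
  {"delta_pos": [0,0,-4],"dr": [0,0,0]},
  {"delta_pos": [0,0,-3],"dr": [0,0,0]},
  {"delta_pos": [0,0,-2],"dr": [0,0,0]},
  {"delta_pos": [0,0,-1],"dr": [0,0,0]},
  {"delta_pos": [0,0,0],"dr": [0,0,0]},
  {"delta_pos": [0,0,0],"dr": [0,0,0]},
])

```text
time_s: 22.9
position: [0.51, 0.3459, 0.1531]
tool_rot: [[0.897, -0.442, -0.001], [-0.442, -0.897, 0.004], [-0.003, -0.003, -1.0]]
ft_force: [-0.4, 0.4, -2.9]
grip_width: 0.0201
```

Call:
arm_command([
  {"delta_pos": [0,0,-0.6],"dr": [0,0,0]},
  {"delta_pos": [0,0,-0.4],"dr": [0,0,0]},
  {"delta_pos": [0,0,0],"dr": [0,0,0]},
  {"delta_pos": [0,0,0],"dr": [0,0,0]},
])

```text
time_s: 23.3
position: [0.5101, 0.346, 0.1524]
tool_rot: [[0.897, -0.441, -0.001], [-0.441, -0.897, 0.005], [-0.003, -0.004, -1.0]]
ft_force: [-0.5, 1.2, 1.8]
grip_width: 0.0201
```

Call:
arm_command([
  {"delta_pos": [0,0,0],"dr": [0,0,0]},
  {"delta_pos": [0,0,0],"dr": [0,0,0]},
  {"delta_pos": [0,0,0],"dr": [0,0,0]},
], squeeze=20, grip=0)

```text
time_s: 23.6
position: [0.5101, 0.346, 0.1524]
tool_rot: [[0.897, -0.441, -0.001], [-0.441, -0.897, 0.005], [-0.003, -0.004, -1.0]]
ft_force: [-1.7, 1.6, 4.3]
grip_width: 0.0204
```

Call:
arm_command([
  {"delta_pos": [0,0,0],"dr": [0,0,0]},
  {"delta_pos": [0,0,0],"dr": [0,0,0]},
  {"delta_pos": [0,0,0],"dr": [0,0,0]},
  {"delta_pos": [0,0,0],"dr": [0,0,0]},
  {"delta_pos": [0,0,0],"dr": [0,0,0]},
  {"delta_pos": [0,0,0],"dr": [0,0,0]},
], grip=0.75)

```text
time_s: 24.2
position: [0.5099, 0.3458, 0.1519]
tool_rot: [[0.897, -0.442, -0.002], [-0.442, -0.897, 0.004], [-0.003, -0.003, -1.0]]
ft_force: [-0.0, 1.4, 0.4]
grip_width: 0.064
```

Released. I'll raise straight up, then back off toward the robot and look.

Call:
arm_command([
  {"delta_pos": [0,0,4],"dr": [0,0,0]},
  {"delta_pos": [0,0,8],"dr": [0,0,0]},
  {"delta_pos": [0,0,15],"dr": [0,0,0]},
  {"delta_pos": [0,0,20],"dr": [0,0,0]},
  {"delta_pos": [0,0,20],"dr": [0,0,0]},
  {"delta_pos": [0,0,20],"dr": [0,0,0]},
  {"delta_pos": [0,0,20],"dr": [0,0,0]},
  {"delta_pos": [-15,-20,0],"dr": [0,0,0]},
  {"delta_pos": [-15,-30,0],"dr": [0,0,0]},
  {"delta_pos": [-15,-30,0],"dr": [0,0,0]},
  {"delta_pos": [-15,-30,0],"dr": [0,0,0]},
  {"delta_pos": [-15,-30,0],"dr": [0,0,0]},
  {"delta_pos": [-15,-30,0],"dr": [0,0,0]},
  {"delta_pos": [-15,-30,0],"dr": [0,0,0]},
  {"delta_pos": [-10,-30,0],"dr": [0,0,0]},
  {"delta_pos": [0,-30,0],"dr": [0,0,0]},
  {"delta_pos": [0,-30,0],"dr": [0,0,0]},
  {"delta_pos": [0,-15,0],"dr": [0,0,0]},
  {"delta_pos": [0,0,0],"dr": [0,0,0]},
  {"delta_pos": [0,0,0],"dr": [0,0,0]},
])

```text
time_s: 26.2
position: [0.395, 0.041, 0.2594]
tool_rot: [[0.897, -0.442, -0.001], [-0.442, -0.897, 0.004], [-0.002, -0.003, -1.0]]
ft_force: [-0.2, -0.2, -0.0]
grip_width: 0.0641
```

```bash
python3 -c "
from asc import *
show(8,{'side':(208,275,282,348),'top':(128,176,190,234)})
import yaw as Y
print(np.array(Y.search(8,(.510,.346),.006,W=[[ [x,y,z+.044] for x,y,z in l] for l in Y.w+Y.walls],yaws=range(322,347,2))[:3]))
p=(.427,.2285,np.radians(-32.8))
for n in C:
    g=cv2.imread(f'pics/{n}8.png');m=np.zeros(g.shape[:2],np.uint8);cv2.fillConvexPoly(m,cv2.convexHull(np.round(proj(n,place(p,rect(.22,.094,.006)))).astype(np.int32)),1)
    b=((g.min(2)>180)&(m>0)).astype(np.uint8);k,l,st,ce=cv2.connectedComponentsWithStats(b)
    print(n,[(loc(ground(n,ce[i],.007)).round().tolist(),int(st[i,4])) for i in range(1,k)])
    # solid scoop unchanged?
    a0=cv2.imread(f'pics/{n}0.png').astype(int);q=proj(n,[.5125,-.4435,.02])[0].astype(int);print('solid diff',abs(a0-g)[q[1]-10:q[1]+10,q[0]-10:q[0]+10].mean())
"
```

```text
26.2 [0.395  0.041  0.2594] [-0.1581 -0.2008 -0.0223]
[[ 0.897  -0.4421 -0.0007]
 [-0.4421 -0.8969  0.0041]
 [-0.0024 -0.0034 -1.    ]]
side 208 275
+****+++++++****+++++*******+++++++++++*+=:::::-=+*****+*###*****+=-::::--
*****++++++*###***+++++++*******+==+**+=-::::-=++********###*******+--:::-
******+=+***#####****+++++******===+*+=-::::-=+*******###%%#********+=-:::
****#*+++*******##****+++++****+==+++=:::::-=+*******#####%#*********++-::
***##**++********#**+**+++****+=+++=-::::-==+*******###*+*#************+--
+**###*+****######**++*+++****++++=-::::-=+*******####******************+=
++*##*++**++**#####*****++****++++=::::-=+*******###*********************+
++***+=+++++++***###****+*****+=+++=--==+*******###*+*********************
++*#*++++++=+++****##***+*###*+===++==+*******####************************
==+##****++++****+******++*#*+=---=+*+*#%#***###**************************
+++*#****++++****++*****++++=:::::-=+**#@@%*###***************************
***##**+++++++++*+****#*+==-:.....::-+*#@@%###****************************
**###*++===+++++++**###*+=-:.......::-+**####******
[... 7902 characters left out ...]
@@@@@@@@%%%%%#+=+***+++++-=+#######
+**#%%%#**#%%@@@@@@@%#**%@@@@@@@@@@@@%%#*==****+++=--+*#######
++**##%%%#**#%%@@@@@@%*#@@@@@@@@@@@@@@%*+=++****++--=*########
++****##%%%###%%@@@@%#*%@@@@@@@@@@@@@@%+==+++***+=-=*#########
++*****###%%%###%%@%#*#@@@@@@@@@@@@@@@*+=++++***=--+##########
[[-31.119  334.       0.004    0.002  -15.7056 -15.4134]
 [-31.0314 332.       0.004    0.002  -15.5067 -15.5247]
 [-28.9852 336.       0.004    0.002  -15.055  -13.9301]]
top [([-25.0, 3.0], 1404), ([63.0, -37.0], 116)]
solid diff 1.9858333333333333
side [([98.0, -30.0], 7), ([90.0, -41.0], 3), ([86.0, -21.0], 7), ([90.0, -9.0], 2), ([90.0, 16.0], 6), ([98.0, 35.0], 10), ([23.0, 26.0], 7)]
solid diff 43.9575
```

```bash
python3 -c "
from rig import env
s=env.observe();print(s['time_s'],s['ft_force']);print(env.close_job())"
```

```text
26.3 [-1.04306466  0.4448836  -0.21111784]
the job is handed in; nothing more can be done
None
```

The job is done and handed in at 26.3 s. The slotted scoop stands upright in the middle of the balance pan, with both balls in it and the gripper clear of it.

I swept both balls into the scoop against the stop bar, drew back 51 mm and lifted with the nose slightly up. I then shook it gently over the tray and set it level on the pan.

**Last checks**
- **Balls:** both show inside the standing scoop in the top and side images.
- **Chips:** the side image shows all four in the tray: two beyond the bar, one beside it and one near the middle. The top image shows only three of them, because the bar hides the fourth.
- **Scoop position:** the tool position at release is within 1 mm of my pan-centre estimate. A wire match in the images put the scoop up to about 4 mm from it, so the two disagree slightly. The pan estimate itself is good to about 2–3 mm.
- **Solid scoop:** unchanged in the top image. The side check there differed strongly and is not usable; I put that down to the arm being in the way.
- **Forces:** the readings I took stayed under about 20 N.

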